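Reset the tripped fume extractor through the recessed key

TASK

The bench's fume extractor has tripped. On the control box with the sliding shutter, push the shutter fully open by its upright tab, reach the shut fingertips into the square well and press the sunken reset key all the way down, let it spring back up, then push the shutter fully shut again and move clear. Only push and press: do not grip or lift anything, do not shove the box along the bench, and leave the other box with its round key and the parts on the bench alone.

Things in the scene. Friction and masses are not known exactly. Their poses are not given: they have to be found in the camera images.
- reset_station: Loose grey steel control box on a rubber foot, 2.3 to 3.4 kg, 110 mm (its x) by 190 mm (its y), flat top panel 70 mm above the bench. Origin: centre of its underside; z up. A steel shutter slides along its y over a square well, between 7 mm high guide rails at x = +/-40 mm. A small amber lamp is set in the panel at y = +78 mm; a cable stub is on the +y end.
- well_mouth (a point): Centre of the mouth of the square well, level with the top panel (70 mm above the bench), 43 mm towards -y from the box's centre. The well is 48 by 48 mm, sides along the box's x and y, and 34 mm deep. Fixed to the box; axes as the box's.
- shutter (a joint): How far the shutter is slid open, m, towards the box's +y: 0 fully shut (centred over the well), 0.064 fully open at its stop (well quite clear). It starts shut or up to 20 mm ajar. It slides with about 2 N of friction, has no spring and stays where it is left.
- shutter_tab (a point): Centre of the top edge of the shutter's upright tab, 98 mm above the bench. Shutter: steel plate 68 mm (x) by 60 mm (y), 4 mm thick, lying on the top panel; the tab stands on its middle, 34 mm wide (x), 5 mm thick (y), 24 mm tall above the plate. Push its flat -y face to open, its +y face to shut. Moves with the shutter; axes as the box's.
- reset_key (a joint): How far the reset key is pressed down, m: 0 up at rest, 0.006 fully pressed. Spring key: begins to move at about 1.5 N, fully down at 5 N, comes up by itself.
- reset_key_top (a point): Centre of the top face of the reset key, a grey square key 30 by 30 mm in the middle of the square well, hidden under the shutter until that is open. At rest its top is 24 mm below the well's mouth (46 mm above the bench).
- start_station: The other grey steel control box, to be left alone: 116 by 116 mm, 70 mm high, no shutter, with an open round well 50 mm across in the middle of its top. Origin: centre of its underside. It and the reset box may swap sides.
- start_key (a joint): How far the round grey key (32 mm across) at the bottom of the round well is pressed, m; not to be pressed (0 at rest).
- u_bracket: Loose steel U-bracket 60 by 50 mm, 51 mm tall; origin: centre of its underside. Leave alone.
- tube_piece: Loose upright piece of aluminium tube, 48 mm across, 60 mm tall; origin: centre of its underside. Leave alone.
- tape_roll: Loose flat-lying cardboard ring of a tape roll, 90 mm across, 35 mm tall; origin: centre of its underside. Leave alone.
There are look-alikes about, which are no part of the job. What is shaped like the reset_station but green is not meant.

How it is judged:
On the way, in this order (a step that is already met when the one before it is completed fails the run):
1. the shutter is pushed fully open (value of joint shutter above 0.056 m), for 0.1 s.
2. with the shutter open, the reset key is pressed all the way down by the fingers (value of joint reset_key above 0.005 m and value of joint shutter above 0.05 m and contact force between the fingers and reset_key above 1 N), for 0.1 s.
3. the reset key has sprung back up (value of joint reset_key below 0.001 m), for 0.1 s.
4. the shutter is pushed fully shut (value of joint shutter below 0.006 m), for 0.1 s.
At the end, for the whole second after the job is handed in: The shutter is shut to within 6 mm, the reset key is up (within 1 mm), the round key is up, the reset box stands flat within 30 mm of where it was and at rest, and the other box and the three bench parts are within 15 mm of where they were (value of joint shutter below 0.006 m and value of joint each of reset_key, start_key below 0.001 m and distance of reset_station from where it was at the start of the episode below 0.03 m and angle between reset_station's own z axis and vertical below 0.05 rad and linear speed of reset_station below 0.01 m/s and distance of each of u_bracket, tube_piece, tape_roll, start_station from where it was at the start of the episode below 0.015 m); the robot touches nothing.
It fails at once if the round key on the other box is pressed (value of joint start_key above 0.002 m).
It fails at once if the reset box is shoved more than 30 mm, lifted or tipped (distance of reset_station from where it was at the start of the episode above 0.03 m or height (world z) of reset_station above 0.008 m or angle between reset_station's own z axis and vertical above 0.12 rad).
It fails at once if the shutter's tab is gripped or rammed (more than 35 N) (contact force between the fingers and shutter above 35 N).
It fails at once if the other box or a bench part is moved more than 15 mm (distance of any of u_bracket, tube_piece, tape_roll, start_station from where it was at the start of the episode above 0.015 m).
It also fails if it takes over 51 s, if anything falls off the work surface, if the arm or the gripper's body presses on something with over 40 N, if the wrist force passes 120 N, or if a joint passes its speed limit or range.

ROBOT

A 6-joint arm with a two-finger parallel gripper is mounted at the origin on the work surface. World frame = base frame: x ahead of the robot, y to its left, z up, the work surface at z = 0. Lengths are in m, angles in rad, forces in N, time in s.
With the tool pointing down it reaches from about 0.35 to 0.85 m from the base axis. Payload 8.1 kg.
Tool frame: the origin (TCP) lies at the very end of the fingers, on their centre line; the grasp point (between the pads) lies 19 mm behind it; z points along the fingers, y is the line along which they close (so a half turn about z gives the same grasp; the last joint's range is limited). The gripper opens to 93 mm and grips with 3 to 60 N. Pads are 15 mm wide; open, the fingers measure 128 mm over their backs; the gripper's body (75 mm by 188 mm) begins 65 mm behind the grasp point.
Start: joints at [1.034, 0.13, 1.488, -0, 1.523, -0.085], TCP at [0.262, 0.54, 0.219] pointing down, gripper open.
Joint ranges: [-2.96, 2.96], [-0.89, 2.26], [0.02, 2.5], [-1.34, 4.48], [0, 2.73], [-2.66, 2.66]. Speed limits (rad/s): [2.39, 2.39, 2.79, 3.14, 3.14, 3.14].

INTERFACE

Orientations are given as a rotation vector (axis times angle).
In Python, from plant import robot gives the robot as it stands. The module is installed in compiled form; this text tells all that it offers.
- The arm moves only by the tool play_rows, never from a script. Its argument "increments" is text: rows parted by semicolons, each of 5 numbers parted by spaces: the shift along the tool's x, y, z in mm, then the turn about the tool's z in degrees, then the closure, from -1 (fully open) to 1 (shut). In form: dx dy dz yaw claw; .... A call has 1 to 20 rows; each row is the pose to reach, as a shift and turn from the pose commanded when the call began, along the tool's axes at that moment; what a row does not reach only later rows make up. A row lasts 1/10 s, in which the tool goes at most 50 mm and 8.59 degrees, less where a joint would pass 70% of its speed; a pose out of reach is approached as far as the arm can. A call with a gripper value outside its range is refused whole. The fingers move at their own pace and stop on an object; "force" is the grip in N (left out, the last holds). Time passes only in rows, so rows that repeat a pose let the fingers close. It gives the time, the measured TCP pose, the force, the opening and the grip force at its end, in the units of the state.
- robot.read_state(): the state, without advancing time (a new reading comes with each control period).
- robot.read_camera(name): name is "scene" or "top" or "wrist"; returns the picture (400x640x3 uint8, blue, green, red); there is no depth.
- robot.calibration(name): a dict with "vertical_fov" (degrees; the focal length in pixels is half the picture's height over the tangent of half this angle, whatever the lens; pixels are square), "cx", "cy" (the principal point, pixels), "rvec" (rotation vector, rad) and "tvec" (3), from world to camera coordinates, as OpenCV has them. Camera axes: x right, y down, z forward; pixel columns grow to the right and rows downward; lengths in m; the calibration is good to about 2 mm. A picture is of the moment at which its call begins: read the wrist's pose just before it. calibration takes no time and is no camera call; for the wrist camera it gives the pose at the moment of the call.
- robot.close_job(): hands the job in; it is judged then, once.
Trained networks look in the newest picture that a camera, given by its name, has taken for a name from the list of things; names that differ only in an ending like _2 or _b are one class to them, and where a whole thing is asked for, a point or a joint stands for the part that bears it (a point fixed in the world has none). Each returns a list of dicts, best first, with "conf" (0 to 1); they miss things now and then, are a little off and sometimes report something else, mostly with a low value. They report only what shows in the picture. A call takes as long as a camera call. They do not tell look-alikes from the thing itself.
- robot.recognise(camera, query): "centre" ([x, y, z] in m, in world coordinates, good to about 4 mm: the middle of the surface that is visible of it).
- robot.regions_of(camera, query): "pixels" (400x640 bool, what is visible of it).
- robot.landmark_of(camera, query): "centre" ([x, y, z] in m, in world coordinates, good to about 4 mm: a listed point, or the origin of a listed thing).
The state is a dict: "t": time; "q": joint angles; "dq": joint speeds; "joint_torque": joint torques, N m; "tool_pos": TCP position; "orientation": TCP orientation; "force": force on the tool from outside, world axes, zero at the start; "wrist_torque": the same for the moment, N m; "opening": finger opening in m; "gripper_force": force on a finger pad.
Only numpy, scipy, OpenCV 4.12 (cv2) and the standard library are available. Lean on these libraries where they do the work, as an engineer would, in place of code of your own. Each camera call takes 0.05 s, during which the arm holds its last target. There are 200 camera calls.

## Working session

There is one attempt and no reset: what is moved stays moved. The work goes in short steps, Python scripts to look and compute and a tool call to move; the robot and the scene stay as the last step left them, time stands still between calls to the robot, and variables do not carry over. Pictures are saved under pics/ and viewed, at most 10 in all, crops included, and the job is handed in when it is done.

Besides the shell and the picture viewer there is one more tool, called as name(argument=value, ...) on one line, values as JSON. play_rows: Moves the arm, as the interface text tells. Its arguments: {"type":"object","properties":{"increments":{"type":"string"},"force":{"type":"number"}},"required":["increments"]}

```bash
mkdir -p pics
python3 - <<'E'
from plant import robot
import cv2,numpy as np
s=robot.read_state();print(s['t'],s['tool_pos'],s['orientation'],s['opening'])
for c in("top","scene"):
    im=robot.read_camera(c);cv2.imwrite(f"pics/{c}0.png",im)
    for q in("reset_station","well_mouth","shutter_tab","start_station","u_bracket","tube_piece","tape_roll"):
        print(c,q,[(np.round(d['centre'],3).tolist(),round(d['conf'],2)) for d in robot.landmark_of(c,q)])
print(robot.read_state()['t'])
E
```

```text
0.0 [0.26165307 0.53929758 0.21760095] [-7.03596054e-01 -3.06123432e+00  2.75859520e-03] 0.09253698341664332
top reset_station [([0.277, -0.278, -0.001], 0.93), ([0.299, 0.151, -0.001], 0.9), ([0.527, -0.175, 0.001], 0.59)]
top well_mouth [([0.507, -0.213, 0.07], 0.59), ([0.256, 0.151, 0.072], 0.56)]
top shutter_tab [([0.311, -0.258, 0.094], 0.89), ([0.511, -0.206, 0.099], 0.7), ([0.256, 0.152, 0.099], 0.67)]
top start_station [([0.519, 0.186, -0.006], 0.78)]
top u_bracket [([0.77, 0.002, -0.001], 0.91)]
top tube_piece [([0.748, 0.165, 0.003], 0.67)]
top tape_roll [([0.748, -0.214, -0.002], 0.77)]
scene reset_station [([0.279, -0.279, 0.0], 0.96), ([0.525, -0.175, -0.001], 0.9), ([0.3, 0.159, -0.003], 0.69)]
scene well_mouth [([0.505, -0.211, 0.069], 0.84), ([0.313, -0.258, 0.069], 0.76), ([0.258, 0.148, 0.069], 0.76)]
scene shutter_tab [([0.508, -0.207, 0.096], 0.82), ([0.311, -0.254, 0.095], 0.72), ([0.258, 0.149, 0.096], 0.64)]
scene start_station [([0.522, 0.188, 0.002], 0.79)]
scene u_bracket [([0.768, -0.005, -0.006], 0.79)]
scene tube_piece []
scene tape_roll [([0.746, -0.217, 0.002], 0.58), ([0.508, -0.205, 0.1], 0.55)]
0.8
```

View pics/top0.png

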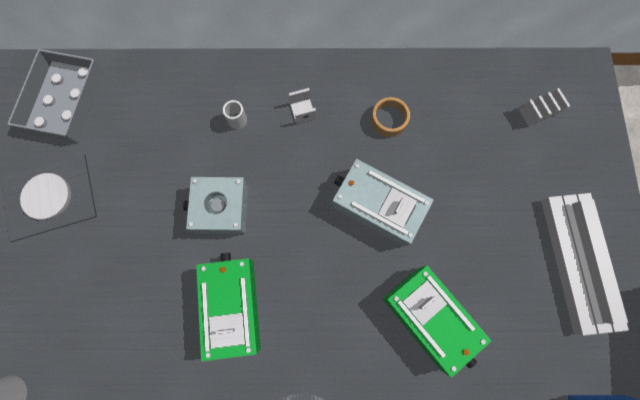

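View pics/scene0.png

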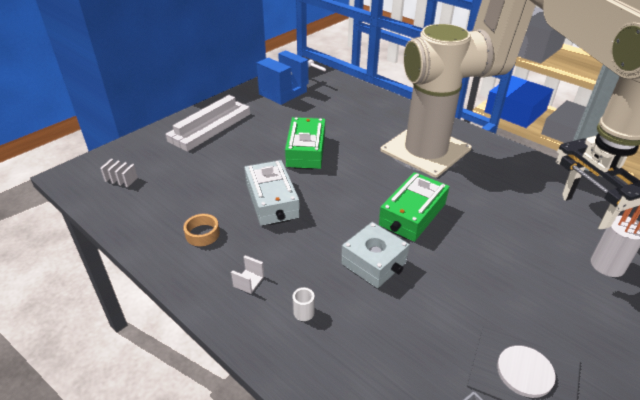

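The top view shows the grey reset box at about (383,201), with its lamp towards the upper left at (351,183). The two green boxes at (228,310) and (438,320) are look-alikes. The round-well box is at (216,204). Next I'll measure the yaw precisely.

```bash
cat > h.py <<'E'
import numpy as np,cv2
from plant import robot
from scipy.spatial.transform import Rotation as R
def rectify(cam,im,z,x0,x1,y0,y1,s=2000):
    c=robot.calibration(cam);f=200/np.tan(np.radians(c['vertical_fov']/2))
    K=np.array([[f,0,c['cx']],[0,f,c['cy']],[0,0,1]]);r=cv2.Rodrigues(np.array(c['rvec'],float))[0];t=np.array(c['tvec'],float).ravel()
    H=K@np.column_stack([r[:,0],r[:,1],r[:,2]*z+t])
    # out px (u,v): y=y1-u/s, x=x1-v/s
    A=np.array([[0,-1/s,x1],[-1/s,0,y1],[0,0,1]])
    return cv2.warpPerspective(im,H@A,(int((y1-y0)*s),int((x1-x0)*s)),flags=cv2.INTER_CUBIC|cv2.WARP_INVERSE_MAP)
def goto(x,y,z,yaw):
    """row for target TCP, yaw = world angle of tool y (deg)"""
    s=robot.read_state();m=R.from_rotvec(s['orientation']).as_matrix()
    cur=np.degrees(np.arctan2(m[1,1],m[0,1]))
    print(np.round(m.T@(np.array([x,y,z])-s['tool_pos'])*1000,1),'yaw',round((cur-yaw+180)%360-180,2),'tilt',np.round(m[:,2],3))
E
python3 - <<'E'
from h import *
im=robot.read_camera("top");x0,x1,y0,y1=.42,.64,-.29,-.06
o=rectify("top",im,.07,x0,x1,y0,y1);cv2.imwrite("pics/rect.png",o)
g=cv2.cvtColor(o,cv2.COLOR_BGR2GRAY);_,b=cv2.threshold(g,110,255,cv2.THRESH_BINARY)
c=max(cv2.findContours(b,cv2.RETR_EXTERNAL,cv2.CHAIN_APPROX_NONE)[0],key=cv2.contourArea)
(u,v),(w,h),a=cv2.minAreaRect(c);print("rect",x1-v/2000,y1-u/2000,w/2,h/2,a)
hs=cv2.cvtColor(o,cv2.COLOR_BGR2HSV);m=cv2.inRange(hs,(5,120,60),(25,255,255));ys,xs=np.nonzero(m)
print("lamp",len(xs),x1-ys.mean()/2000,y1-xs.mean()/2000)
goto(.505,-.21,.22,-28)
E
```

```text
rect 0.5275730895996094 -0.17868461608886718 193.49417114257812 113.55378723144531 29.744882583618164
lamp 296 0.566491554054054 -0.11047297297297298
[-546.  -568.4   -1.4] yaw 92.11 tilt [ 0.  0. -1.]
```

View pics/rect.png

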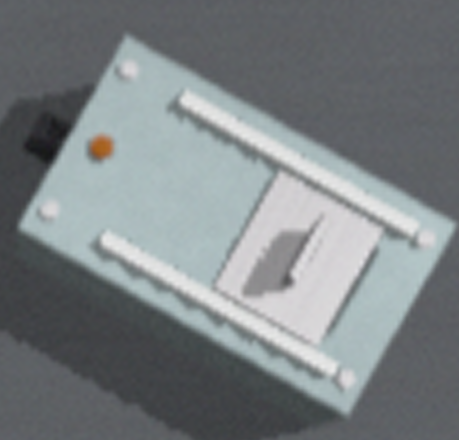

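The rectified view shows the box axis, with its +y end towards the lamp at (101,147). The shutter is about 8 mm ajar. I'm moving above the approach point and closing the fingers.

play_rows(increments="-549 -586 0 94 1;-549 -586 0 94 1;-549 -586 0 94 1;-549 -586 0 94 1;-549 -586 0 94 1;-549 -586 0 94 1;-549 -586 0 94 1;-549 -586 0 94 1;-549 -586 0 94 1;-549 -586 0 94 1;-549 -586 0 94 1;-549 -586 0 94 1;-549 -586 0 94 1;-549 -586 0 94 1;-549 -586 0 94 1;-549 -586 0 94 1;-549 -586 0 94 1;-549 -586 0 94 1;-549 -586 0 94 1;-549 -586 0 94 1", force=10)

```text
t: 2.85
tool_pos: [0.5, -0.2257, 0.219]
orientation: [2.718, 1.576, 0.001]
force: [0.2, 0.4, 0.2]
opening: 0.0006
gripper_force: 0.0
```

```bash
cat >> h.py <<'E'
C=np.array([.527,-.178]);d=np.array([.496,.868])
def box(x,y,z,yaw=-29.74): p=C+d*y/1000+np.array([.868,-.496])*x/1000; goto(*p,z,yaw)
def report():
    s=robot.read_state();e=s['tool_pos'][:2]-C
    print('t',s['t'],'box xy',np.round([e@[.868,-.496]*1000,e@d*1000],1),'z',s['tool_pos'][2],'F',np.round(s['force'],1),'open',s['opening'])
E
python3 - <<'E'
from h import *
report();im=robot.read_camera("wrist");cv2.imwrite("pics/w1.png",im)
for q in("reset_station","well_mouth","shutter_tab"): print(q,[(np.round(k['centre'],3).tolist(),round(k['conf'],2)) for k in robot.landmark_of("wrist",q)])
o=rectify("wrist",im,.07,.42,.64,-.29,-.06)
hs=cv2.cvtColor(o,cv2.COLOR_BGR2HSV);m=cv2.inRange(hs,(5,120,60),(25,255,255));ys,xs=np.nonzero(m)
if len(xs):print("lamp",len(xs),.64-ys.mean()/2000,-.06-xs.mean()/2000)
cv2.imwrite("pics/w1r.png",o)
box(0,-57,.083)
E
```

```text
t 2.85 box xy [  0.3 -54.8] z 0.2190248456835849 F [0.2 0.4 0.2] open 0.0006355714773561183
reset_station [([0.533, -0.175, 0.003], 0.65)]
well_mouth [([0.504, -0.216, 0.067], 0.64), ([0.529, -0.176, 0.001], 0.53)]
shutter_tab [([0.511, -0.206, 0.1], 0.79), ([0.308, -0.253, 0.103], 0.79)]
lamp 371 0.5659366576819407 -0.1089420485175202
[ -1.8  -0.7 136.1] yaw -0.07 tilt [ 0.001 -0.    -1.   ]
```

View pics/w1.png

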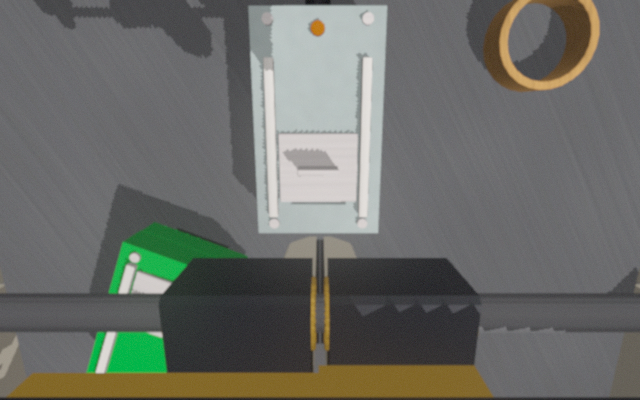

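View pics/w1r.png

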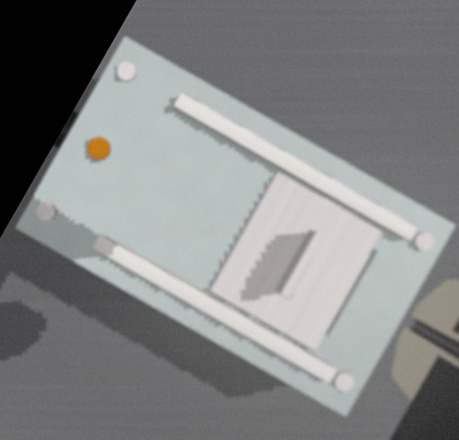

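Wrist view: box upright in the picture, tab at (318,168), lamp at (317,28), and it agrees with the top-camera estimate to within 2 mm. I'm descending on the tab's -y side.

play_rows(increments="-2 -1 40 0 1;-2 -1 80 0 1;-2 -1 110 0 1;-2 -1 125 0 1;-2 -1 132 0 1;-2 -1 136 0 1;-2 -1 136 0 1;-2 -1 136 0 1")

```text
t: 3.85
tool_pos: [0.4992, -0.2289, 0.0843]
orientation: [2.717, 1.572, 0.002]
force: [-0.2, -0.2, 0.5]
opening: 0.0004
gripper_force: 0.0
```

Run:
```python
from h import *
report();box(0,10,.083)
```

```text
t 3.85 box xy [  1.1 -57.9] z 0.08429060735268212 F [-0.2 -0.2  0.5] open 0.0004224919896199611
[68.  -1.3  1.3] yaw -0.14 tilt [ 0.002 -0.001 -1.   ]
```

play_rows(increments="5 -1 0 0 1;9 -1 0 0 1;12 -1 0 0 1;15 -1 0 0 1;18 -1 0 0 1;22 -1 0 0 1;26 -1 0 0 1;30 -1 0 0 1;34 -1 0 0 1;38 -1 0 0 1;42 -1 0 0 1;46 -1 0 0 1;50 -1 0 0 1;54 -1 0 0 1;57 -1 0 0 1;60 -1 0 0 1;62 -1 0 0 1;62 -1 0 0 1")

```text
t: 5.65
tool_pos: [0.5282, -0.1736, 0.0825]
orientation: [-2.718, -1.574, -0.0]
force: [-0.7, -0.5, -0.1]
opening: 0.0006
gripper_force: 0.0
```

Run:
```python
from h import *
report();im=robot.read_camera("wrist");cv2.imwrite("pics/w2.png",im)
for c in("top","wrist"):
  if c=="top": robot.read_camera(c)
  for q in("reset_station","shutter_tab"): print(c,q,[(np.round(k['centre'],3).tolist(),round(k['conf'],2)) for k in robot.landmark_of(c,q)])
```

```text
t 5.65 box xy [-1.1  4.5] z 0.08248509666910259 F [-0.7 -0.5 -0.1] open 0.0005909218396590978
top reset_station [([0.296, 0.151, -0.002], 0.86), ([0.525, -0.175, 0.001], 0.64)]
top shutter_tab [([0.256, 0.148, 0.102], 0.73), ([0.538, -0.162, 0.098], 0.61)]
wrist reset_station [([0.527, -0.172, 0.004], 0.62)]
wrist shutter_tab [([0.534, -0.164, 0.099], 0.91)]
```

View pics/w2.png

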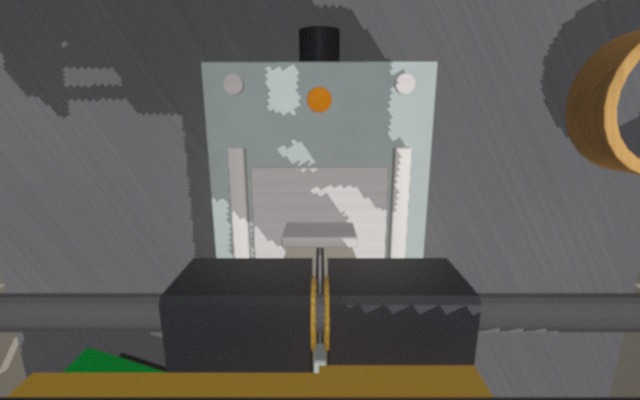

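The tab is pushed to about 58 mm, and in the picture it sits at (320,235) against the fingers. I'll nudge it gently to the stop.

play_rows(increments="2 0 0 0 1;3 0 0 0 1;4 0 0 0 1;5 0 0 0 1;5 0 0 0 1")

```text
t: 6.45
tool_pos: [0.5306, -0.1696, 0.0825]
orientation: [-2.719, -1.573, 0.0]
force: [-1.6, -0.8, -1.9]
opening: 0.0005
gripper_force: 0.7
```

Run:
```python
from h import *
report();box(0,-43,.11)
```

```text
t 6.45 box xy [-1.1  9.1] z 0.08251678681849267 F [-1.6 -0.8 -1.9] open 0.0005411697147490259
[-52.1   1.2 -27.5] yaw -0.14 tilt [-0.  0. -1.]
```

play_rows(increments="1 0 0 0 1;2 0 0 0 1;3 0 0 0 1;3 0 0 0 1")

```text
t: 6.85
tool_pos: [0.5309, -0.1691, 0.0825]
orientation: [2.718, 1.572, -0.006]
force: [-7.4, -10.6, 1.0]
opening: 0.0006
gripper_force: 6.3
```

Run:
```python
from h import *
report();box(0,-43,.11)
```

```text
t 6.85 box xy [-1.1  9.7] z 0.08249652054818485 F [ -7.4 -10.6   1. ] open 0.0006417187102777595
[-52.8   1.2 -27.3] yaw -0.17 tilt [-0.003 -0.003 -1.   ]
```

The shutter is at its stop, with about 13 N on the fingers. I'm backing off, rising above the well and checking.

play_rows(increments="-8 0 0 0 1;-16 0 -10 0 1;-26 1 -20 0 1;-36 1 -30 0 1;-46 1 -38 0 1;-54 1 -38 0 1;-56 1 -38 0 1;-56 1 -38 0 1;-56 1 -38 0 1")

```text
t: 7.75
tool_pos: [0.5048, -0.2158, 0.12]
orientation: [-2.718, -1.573, 0.001]
force: [0.6, -0.3, -0.7]
opening: 0.0003
gripper_force: 0.0
```

Run:
```python
from h import *
report();im=robot.read_camera("top")
for q in("reset_station","well_mouth","reset_key_top","shutter_tab"): print(q,[(np.round(k['centre'],3).tolist(),round(k['conf'],2)) for k in robot.landmark_of("top",q)])
im2=robot.read_camera("scene")
for q in("reset_station","well_mouth","reset_key_top","shutter_tab"): print(q,[(np.round(k['centre'],3).tolist(),round(k['conf'],2)) for k in robot.landmark_of("scene",q)])
cv2.imwrite("pics/s3.png",cv2.resize(im2[130:260,180:380],(800,520)))
box(0,-44,.055)
```

```text
t 7.75 box xy [ -0.5 -43.8] z 0.12000038886512715 F [ 0.6 -0.3 -0.7] open 0.0003113234064152842
reset_station [([0.297, 0.151, -0.006], 0.92), ([0.527, -0.178, 0.003], 0.68)]
well_mouth [([0.503, -0.213, 0.068], 0.71), ([0.256, 0.15, 0.071], 0.57)]
reset_key_top []
shutter_tab [([0.539, -0.159, 0.1], 0.76), ([0.257, 0.147, 0.101], 0.73), ([0.527, -0.178, -0.002], 0.28)]
reset_station [([0.53, -0.176, -0.001], 0.87), ([0.278, -0.277, 0.001], 0.78), ([0.301, 0.154, -0.003], 0.72)]
well_mouth [([0.309, -0.256, 0.069], 0.83), ([0.506, -0.215, 0.07], 0.75), ([0.258, 0.15, 0.073], 0.72)]
reset_key_top []
shutter_tab [([0.308, -0.253, 0.095], 0.83), ([0.259, 0.15, 0.098], 0.73), ([0.533, -0.157, 0.097], 0.68)]
[-0.1  0.  65.6] yaw -0.14 tilt [ 0.  0. -1.]
```

View pics/s3.png

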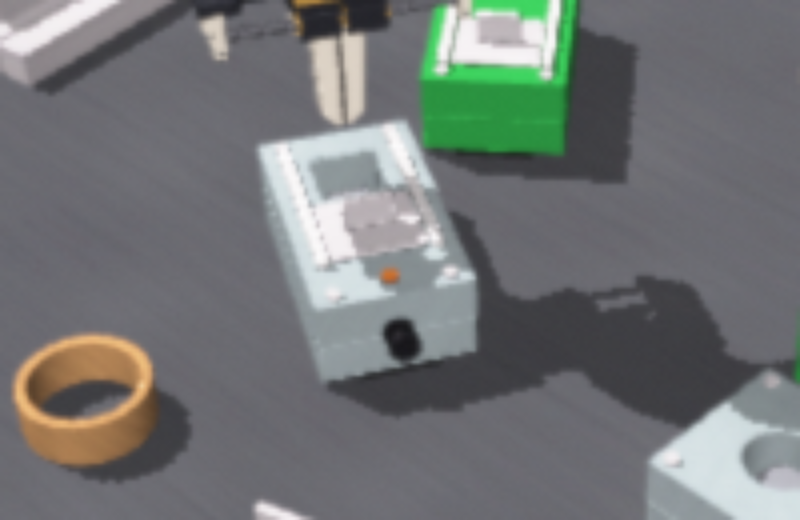

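The crop shows the shutter open, the well clear at (345,170) and the fingertips above it. I'm descending into the well.

play_rows(increments="0 0 20 0 1;0 0 35 0 1;0 0 42 0 1;0 0 47 0 1;0 0 52 0 1;0 0 57 0 1;0 0 62 0 1;0 0 68 0 1;0 0 68 0 1")

```text
t: 9.15
tool_pos: [0.5046, -0.2159, 0.0517]
orientation: [-2.718, -1.573, 0.001]
force: [0.2, -0.0, 0.7]
opening: 0.0005
gripper_force: 0.0
```

play_rows(increments="0 0 3 0 1;0 0 5 0 1;0 0 7 0 1;0 0 9 0 1;0 0 10 0 1;0 0 11 0 1;0 0 11 0 1")

```text
t: 9.85
tool_pos: [0.5052, -0.2162, 0.0418]
orientation: [2.719, 1.573, 0.0]
force: [-1.2, 0.6, 3.4]
opening: 0.0009
gripper_force: 2.0
```

play_rows(increments="0 0 1 0 1;0 0 2 0 1;0 0 3 0 1;0 0 3 0 1;0 0 3 0 1")

```text
t: 10.35
tool_pos: [0.5053, -0.2163, 0.0401]
orientation: [2.719, 1.573, 0.0]
force: [-6.6, 3.5, 17.1]
opening: 0.0006
gripper_force: 8.3
```

The key is at the bottom, with 17 N on the fingers. I'm rising straight out.

play_rows(increments="0 0 -4 0 1;0 0 -10 0 1;0 0 -18 0 1;0 0 -28 0 1;0 0 -45 0 1;0 0 -70 0 1;0 0 -92 0 1;0 0 -92 0 1;20 0 -92 0 1;45 0 -92 0 1;70 0 -92 0 1;86 0 -92 0 1;87 0 -92 0 1;87 0 -92 0 1;87 0 -92 0 1")

```text
t: 11.85
tool_pos: [0.548, -0.1415, 0.1304]
orientation: [-2.719, -1.573, 0.001]
force: [0.7, 0.3, 0.6]
opening: 0.0006
gripper_force: 0.0
```

Run:
```python
from h import *
report();robot.read_camera("top");
for q in("reset_station","well_mouth"): print(q,[(np.round(k['centre'],3).tolist(),round(k['conf'],2)) for k in robot.landmark_of("top",q)])
box(0,43,.083)
```

```text
t 11.85 box xy [ 0.1 42.1] z 0.1303764730689627 F [0.7 0.3 0.6] open 0.0006425112050983389
reset_station [([0.527, -0.178, 0.0], 0.9), ([0.278, -0.281, -0.0], 0.63), ([0.299, 0.151, -0.003], 0.58), ([0.505, -0.214, 0.07], 0.3)]
well_mouth [([0.504, -0.212, 0.07], 0.73), ([0.259, 0.152, 0.073], 0.61)]
[ 0.9 -0.3 47.6] yaw -0.21 tilt [-0. -0. -1.]
```

play_rows(increments="1 0 20 0 1;1 0 35 0 1;1 0 43 0 1;1 0 47 0 1;1 0 47 0 1;-4 0 47 0 1;-8 0 47 0 1;-11 0 47 0 1;-14 0 47 0 1;-18 0 47 0 1;-22 0 47 0 1;-26 0 47 0 1;-30 0 47 0 1;-34 0 47 0 1;-38 0 47 0 1;-42 0 47 0 1;-46 0 47 0 1;-50 0 47 0 1;-54 0 47 0 1;-54 0 47 0 1")

```text
t: 14.0
tool_pos: [0.521, -0.1881, 0.0835]
orientation: [-2.719, -1.573, 0.001]
force: [0.3, -0.4, 1.0]
opening: 0.0003
gripper_force: 0.0
```

play_rows(increments="-4 0 0 0 1;-8 0 0 0 1;-11 0 0 0 1;-14 0 0 0 1;-16 0 0 0 1;-17 0 0 0 1;-17 0 0 0 1")

```text
t: 14.7
tool_pos: [0.5128, -0.2025, 0.0834]
orientation: [-2.719, -1.573, 0.001]
force: [-0.0, 0.8, 0.6]
opening: 0.0001
gripper_force: 0.2
```

Run:
```python
from h import *
report()
```

```text
t 14.7 box xy [ -0.2 -28.3] z 0.08344320740072794 F [-0.   0.8  0.6] open 6.993339418729386e-05
```

play_rows(increments="-1 0 0 0 1;-2 0 0 0 1;-3 0 0 0 1;-4 0 0 0 1;-5 0 0 0 1;-5 0 0 0 1")

```text
t: 15.3
tool_pos: [0.5113, -0.2051, 0.0835]
orientation: [-2.717, -1.573, -0.004]
force: [5.1, 7.9, -0.7]
opening: 0.0007
gripper_force: 4.8
```

play_rows(increments="-1 0 0 0 1;-2 0 0 0 1;-2 0 0 0 1")

```text
t: 15.6
tool_pos: [0.5112, -0.2052, 0.0836]
orientation: [-2.716, -1.573, -0.008]
force: [8.6, 14.9, -1.6]
opening: 0.0005
gripper_force: 8.9
```

Run:
```python
from h import *
report()
```

```text
t 15.6 box xy [ -0.2 -31.5] z 0.0835714600635675 F [ 8.6 14.9 -1.6] open 0.0004840315094616618
```

The shutter is at the shut stop (17 N, travel matches 64 mm). I'm backing off and moving clear.

play_rows(increments="5 0 0 0 1;10 0 0 0 1;15 0 0 0 1;18 0 -10 0 1;18 0 -40 0 1;18 0 -80 0 1;18 0 -120 0 1;18 0 -150 0 1;18 0 -150 0 1;18 0 -150 0 1;18 0 -150 0 1")

```text
t: 16.7
tool_pos: [0.5179, -0.1925, 0.2324]
orientation: [-2.718, -1.572, 0.002]
force: [-1.1, -0.0, -0.3]
opening: 0.0004
gripper_force: 0.0
```

Run:
```python
from h import *
report();im=robot.read_camera("wrist");cv2.imwrite("pics/w4.png",im)
for c in("top","scene"):
  robot.read_camera(c)
  for q in("reset_station","shutter_tab"): print(q,[(np.round(k['centre'],3).tolist(),round(k['conf'],2)) for k in robot.landmark_of(c,q)])
```

```text
t 16.7 box xy [ -0.7 -17.1] z 0.23239679592399046 F [-1.1 -0.  -0.3] open 0.00041309572547821444
reset_station [([0.527, -0.176, -0.0], 0.73), ([0.297, 0.153, -0.0], 0.72), ([0.505, -0.212, 0.069], 0.62)]
shutter_tab [([0.255, 0.146, 0.099], 0.59), ([0.508, -0.214, 0.101], 0.57)]
reset_station [([0.302, 0.158, -0.004], 0.95), ([0.527, -0.175, -0.0], 0.8), ([0.278, -0.278, 0.002], 0.64)]
shutter_tab [([0.504, -0.212, 0.098], 0.87), ([0.31, -0.253, 0.094], 0.83), ([0.257, 0.147, 0.099], 0.83)]
```

View pics/w4.png

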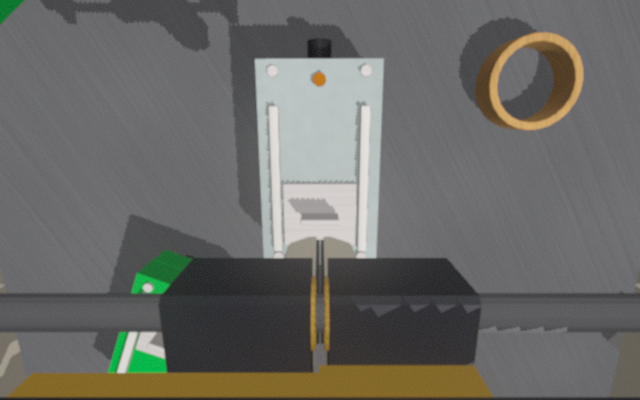

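The shutter is shut with its tab at (320,213), the box hasn't moved, and the arm is clear, so I'm handing in.

```bash
python3 -c "
from plant import robot
print(robot.close_job())"
```

```text
the job is handed in; nothing more can be done
None
```

I pushed the shutter to its open stop, pressed the reset key to the bottom, then pushed the shutter to its shut stop and moved clear; the job is handed in at about 17 s, no verdict was returned, and I did not check the key's spring-back directly.

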